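# Line up vee blocks and strap a column down for moving

### The job

The lab is packing up: slide the three vee blocks along the bench, without lifting them, onto the three dark footprints of the clamping fixture, so that they stand in a straight, even row with their ends against the fence. Then lay the metal column in their vees, all three under its tube and its long dark steel end at the end of the row farther from the strap, and swing the strap down until it rests on the tube. Leave the other things on the bench where they are.

Things in the scene. Friction and masses are not known exactly. Their poses are not given: they have to be found in the camera images.
- fixture: clamping fixture, fixed to the bench; its place and yaw vary. Origin on the bench surface at the centre of the middle footprint; z up, the row along its y. Three dark footprints (66 x 28 mm, long side along x) on a flat grey plate, flush with the bench, centred at x = 0, y = -66, 0, +66 mm. Any block may stand on any footprint.
- fence (a point): middle of the foot of the aluminium fence's face, at x = +32, y = 0, z = 0 mm in the fixture. The fence runs along the row (fixture's y), on the far side from the robot: 14 mm thick, 16 mm high, 240 mm long. A block standing squarely on a footprint touches its face with one end.
- vee0_mid (a point): loose aluminium vee block, one of three alike: 64 mm long (its x), 26 mm thick (its y), 40 mm high, about 180 g, standing on the bench. An open 90-degree vee in its top runs along its y (44 mm wide at the top, its bottom 18 mm above the bench). The point is its centre, 20 mm up. It is the same turned half round. Can be pinched over its 26 mm thickness.
- vee1_mid (a point): loose aluminium vee block, one of three alike: 64 mm long (its x), 26 mm thick (its y), 40 mm high, about 180 g, standing on the bench. An open 90-degree vee in its top runs along its y (44 mm wide at the top, its bottom 18 mm above the bench). The point is its centre, 20 mm up. It is the same turned half round. Can be pinched over its 26 mm thickness.
- vee2_mid (a point): loose aluminium vee block, one of three alike: 64 mm long (its x), 26 mm thick (its y), 40 mm high, about 180 g, standing on the bench. An open 90-degree vee in its top runs along its y (44 mm wide at the top, its bottom 18 mm above the bench). The point is its centre, 20 mm up. It is the same turned half round. Can be pinched over its 26 mm thickness.
- column_grip (a point): the loose column's balance point, on its axis 33 mm from mid-tube towards the steel end: grip here. Aluminium tube 40 mm in diameter along its y axis, about 260 g, starting on the bench, axis 25 mm up. In the vees its axis is 46 mm up, and this point belongs at x = 0, y = -33 mm in the fixture (over the 40 mm gap between two blocks), its y axis along the fixture's y.
- column_mid (a point): mid-tube, on the column's axis, same axes; it belongs over the middle block. The tube is 176 mm long between two hexagonal ends, 50 mm across flats, on which it lies on the bench: towards -y the long (28 mm) heavy dark steel end with a stub 8 mm long, towards +y the short (12 mm) light white plastic end. In the vees the steel end lies towards the fixture's -y.
- strap (a joint): hinge angle of the steel strap: 0 when it lies level on the column's tube in the vee blocks, growing as it is raised away from the row; it starts about upright (1.2 to 1.45). The hinge is stiff (friction 0.045 N m): it stays where it is left and must be brought all the way down. Without the column it could go down to -0.2.
- strap_grip (a point): centre of the black grip at the strap's free end: 24 mm along the strap, 16 mm wide (along the fixture's y), 14 mm thick. With the strap down it is at x = -46, y = +33, z = 71 mm in the fixture; it moves on a circle of 116 mm radius about the hinge. The strap is a flat bar 16 mm wide, 5 mm thick. Raised, its free end points up, at most 175 mm above the bench: carry things over it.
- strap_hinge (a point): the strap's hinge, at x = +66, y = +33, z = 40 mm in the fixture, its axis along the fixture's y. It sits in a dark steel bracket behind the fence (x = 46 to 82 mm, y = 15 to 51 mm, 48 mm high), level with the gap between the middle and the +y footprint.
- carton: bystander: brown cardboard carton 130 x 90 x 60 mm, origin at the centre of its underside. It may be left or right of the fixture; the column is on the other side.
- reagent: bystander: white bottle with blue cap, 60 mm in diameter, 105 mm high, origin at the centre of its underside.
- beaker: bystander: glass beaker 64 mm in diameter, 75 mm high, origin at the centre of its underside.
- jar: bystander: low amber jar with black lid, 56 mm in diameter, 60 mm high, origin at the centre of its underside.
- wrench: bystander: steel wrench 130 mm long lying flat on the bench, origin at the middle of its underside.
Mind the look-alikes: they are no part of the job. Leave any blue or yellow look-alike of the part that bears vee0_mid alone.

How it is judged:
By the outcome, as a careful person would: the job done as asked, in the order asked, and still so for the second after the job is handed in, with the robot touching nothing.
It also fails if it takes over 72 s, if anything falls off the work surface, if the arm or the gripper's body presses on something with over 40 N, if the wrist force passes 120 N, or if a joint passes its speed limit or range.

### The arm

A 6-joint arm with a two-finger parallel gripper is mounted at the origin on the work surface. World frame = base frame: x ahead of the robot, y to its left, z up, the work surface at z = 0. Lengths are in mm, angles in rad, forces in N, time in s.
With the tool pointing down it reaches from about 275 to 825 mm from the base axis. Payload 4.9 kg.
Tool frame: the origin (TCP) lies at the very end of the fingers, on their centre line; the grasp point (between the pads) lies 19 mm behind it; z points along the fingers, y is the line along which they close (so a half turn about z gives the same grasp; the last joint's range is limited). The gripper opens to 85 mm and grips with 20 to 120 N. Pads are 22 mm wide; open, the fingers measure 114 mm over their backs; the gripper's body (76 mm by 85 mm) begins 54 mm behind the grasp point. The pads swing forward as they close: fully open they stand 13 mm farther back than shut.
Start: joints at [1.054, 0.326, -0.193, 1.052, 0, 1.437], TCP at [205.432, 510.212, 231.281] pointing down, gripper open.
Joint ranges: [-2.65, 2.65], [-0.97, 1.79], [-1.3, 1.35], [-1.93, 2.1], [-1.47, 1.37], [-3.14, 3.14]. Speed limits (rad/s): [2.57, 2.57, 3.14, 3.14, 3.14, 3.14].

### API

Orientations are given as [roll, pitch, yaw] about the fixed x, y, z axes, in that order (R = Rz(yaw) Ry(pitch) Rx(roll)).
In Python, from bench import bot, solve_ik, imaging gives the robot as it stands. Calls block until the motion is done:
- bot.move_ptp(position, orientation): joint-space move of the TCP to a pose.
- bot.movel(position, rot=None, max_speed=150, threshold=None): straight line of the TCP; rot=None keeps the orientation; max_speed is the mean speed in mm/s. With threshold (N) it stops when the force on the tool has changed by that much, and returns True; else False.
- bot.move_j(angles): joint-space move.
- bot.grip(opening, effort=None): opening from 0.0 (shut) to 1.0 (fully open); effort is the grip in N (None keeps the last); returns when the fingers have stopped.
- bot.dwell(seconds).
- solve_ik(position, orientation): joint angles nearest the present ones, or None.
- bot.get_state(): the state.
- imaging.capture(name): name is "scene" or "side" or "wrist"; returns the picture (384x512x3 uint8, blue, green, red); there is no depth.
- imaging.camera_model(name): a dict with "K" (3x3 intrinsics, pixels), "k1" (the pictures are not rectified: a ray, as slopes to the right and down, at radius r is drawn at 1 + k1 r^2 times it, then the intrinsics apply), "position" and "rotation" of the camera in the world. Camera axes: x right, y up, looking along -z (the intrinsics and any distortion apply to the point x, -y, -z); pixel columns grow to the right and rows downward; lengths in mm; the calibration is good to about 2 mm. A picture is of the moment at which its call begins: read the wrist's pose just before it. camera_model takes no time and is no camera call; for the wrist camera it gives the pose at the moment of the call.
A pose or a line that the arm cannot do raises bot.IKError and nothing moves.
- bot.sign_off(): hands the job in; it is judged then, once.
The state is a dict: "t": time; "qpos": joint angles; "joint_velocities": joint speeds; "effort": joint torques, N m; "tcp_pos": TCP position; "orientation": TCP orientation; "contact_force": force on the tool from outside, world axes, zero at the start; "wrist_torque": the same for the moment, N m; "opening": opening from 0.0 (shut) to 1.0 (fully open); "gripper_force": force on a finger pad.
Only numpy, scipy, OpenCV 4.12 (cv2) and the standard library are available. Lean on these libraries where they do the work, as an engineer would, in place of code of your own. Each camera call takes 0.05 s, during which the arm holds its last target. There are 200 camera calls.

## Working session

There is one attempt and no reset: what is moved stays moved. The work goes in short steps, each a Python script; the robot and the scene stay as the last script left them, time stands still between calls to the robot, and variables do not carry over. Pictures are saved under pics/ and viewed, at most 10 in all, crops included, and the job is handed in when it is done.

```bash
ls; mkdir -p pics
python3 - <<'E'
from bench import bot, imaging
import cv2
for n in ("scene","side","wrist"):
    im=imaging.capture(n); cv2.imwrite(f"pics/{n}0.png",im)
    m=imaging.camera_model(n); print(n,m)
a=cv2.imread("pics/scene0.png");cv2.imwrite("pics/scene0b.png",cv2.resize(a,(800,600),interpolation=cv2.INTER_CUBIC))
print(bot.get_state()["t"])
E
```

```text
pics
scene {'K': array([[434.48090588,   0.        , 253.22584557],
       [  0.        , 434.48090588, 196.31387326],
       [  0.        ,   0.        ,   1.        ]]), 'k1': -0.1488907405283287, 'position': array([920.59614345, 615.16674126, 807.54640053]), 'rotation': array([ 0.77445224, -0.01145531,  2.60174207])}
side {'K': array([[377.37461467,   0.        , 254.36137227],
       [  0.        , 377.37461467, 183.85774178],
       [  0.        ,   0.        ,   1.        ]]), 'k1': -0.02624146035808968, 'position': array([ 113.35064157, -529.57870383,  518.2560913 ]), 'rotation': array([ 0.98727801,  0.02326418, -0.67323429])}
wrist {'K': array([[293.97167305,   0.        , 252.15655919],
       [  0.        , 293.97167305, 188.07690188],
       [  0.        ,   0.        ,   1.        ]]), 'k1': 0.0135539351484705, 'position': array([144.85641429, 534.51047176, 374.32589706]), 'rotation': array([-2.62019204e-01,  5.39419789e-04,  1.18852268e+00])}
0.15
```

View pics/scene0b.png

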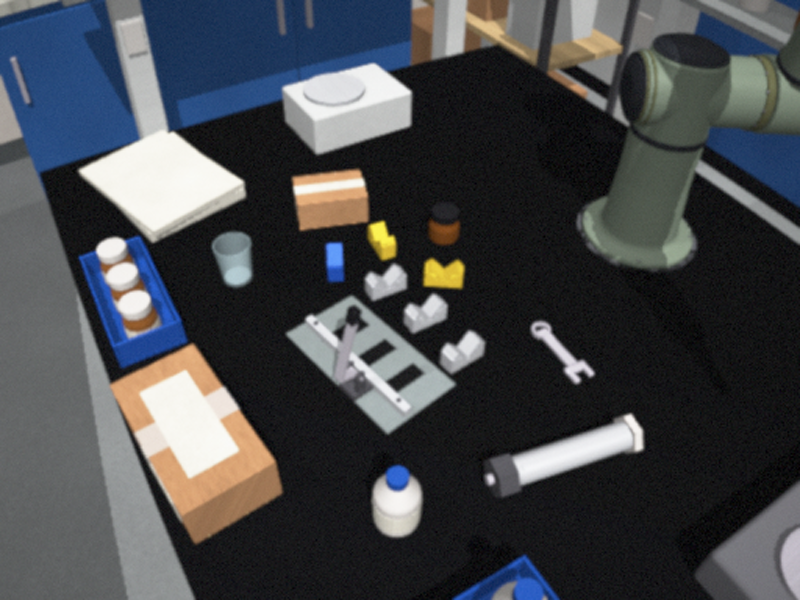

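View pics/side0.png

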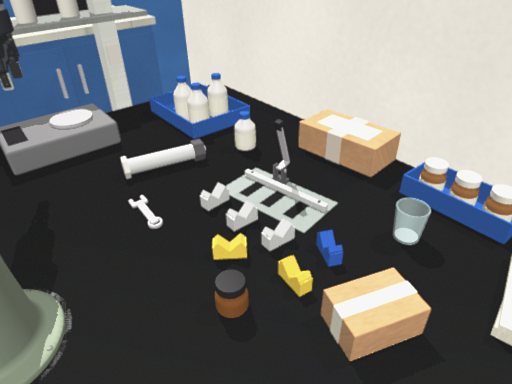

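The scene view (800x600 px) shows three grey vee blocks at (386,282), (425,313) and (462,351). The look-alikes are yellow at (381,240) and (443,273) and blue at (335,262), and I'll leave those alone. The fence runs from (310,318) to (407,408), with the strap bracket towards (350,380), which is the +y end. The column's steel end is at (502,475) and its white end at (632,435). The side view agrees. I'll get coarse positions next, then wrist views from above.

```bash
cat > h.py <<'E'
import numpy as np, cv2
from scipy.spatial.transform import Rotation as R
from bench import bot, solve_ik, imaging
def ray(m,uv):
    uv=np.atleast_2d(np.asarray(uv,float)); K=m["K"]
    d=(uv-[K[0,2],K[1,2]])/[K[0,0],K[1,1]]; s=d.copy()
    for _ in range(20): s=d/(1+m["k1"]*(s**2).sum(1,keepdims=True))
    v=np.c_[s[:,0],-s[:,1],-np.ones(len(s))]
    return np.array(m["position"]),R.from_euler("xyz",m["rotation"]).apply(v)
def onz(m,uv,z=0.):
    p,v=ray(m,uv); return p+v*((z-p[2])/v[:,2])[:,None]
def down(yaw,tilt=0.):
    """tool down, closing line (tool y) along world direction yaw+90deg; tilt leans body towards -x' """
    r=R.from_euler("z",yaw)*R.from_euler("y",-tilt)*R.from_euler("x",np.pi)
    return r.as_euler("xyz")
E
python3 - <<'E'
from h import *
np.set_printoptions(precision=1,suppress=True)
m=imaging.camera_model("scene"); s=.64
for n,uv,z in [("fence-y",(310,318),16),("fence+y",(407,408),16),("fp-",(352,325),0),("fp0",(378,351),0),("fp+",(405,376),0),
 ("b0",(386,282),20),("b1",(425,313),20),("b2",(462,351),20),("colW",(625,437),25),("colS",(512,470),25),("straptip",(354,313),150),("base",(637,235),0),("jar",(444,235),30),("wrench",(565,350),0)]:
    print(n,onz(m,np.array(uv)*s,z)[0])
print(bot.get_state()["orientation"], R.from_euler("xyz",bot.get_state()["orientation"]).as_matrix())
E
```

```text
fence-y [646.5 -92.2  16. ]
fence+y [604.7 137.2  16. ]
fp- [589. -58.   0.]
fp0 [580.2  11.3   0. ]
fp+ [569.8  75.3   0. ]
b0 [500.9 -99.3  20. ]
b1 [483.3  -5.2  20. ]
b2 [477.8  91.4  20. ]
colW [374.1 341.6  25. ]
colS [541.8 299.8  25. ]
straptip [637.8  49.1 150. ]
base [ 8.9 10.4  0. ]
jar [ 354.5 -143.5   30. ]
wrench [323.8 160.2   0. ]
[-3.1 -0.   2.8] [[-0.9  0.4 -0. ]
 [ 0.4  0.9 -0. ]
 [ 0.  -0.  -1. ]]
```

Run:
```python
from h import *
import json
np.set_printoptions(precision=3,suppress=True)
for i,(p,y) in enumerate([((520,20,300),np.pi+.18),((570,10,300),.18)]):
    bot.move_ptp(p,down(y)); bot.dwell(.2)
    m=imaging.camera_model("wrist"); im=imaging.capture("wrist")
    cv2.imwrite(f"pics/w{i}.png",im); json.dump({k:np.array(v).tolist() for k,v in m.items()},open(f"pics/w{i}.json","w"))
    s=bot.get_state(); print(s["t"],s["qpos"],s["tcp_pos"],m["position"],m["rotation"])
```

```text
2.5083 [-0.102  0.234 -0.142  1.195  0.    -0.283] [519.958  20.553 299.924] [455.863   9.105 443.576] [-0.262 -0.     1.752]
5.4 [-0.112  0.33  -0.011  1.23   0.     2.85 ] [569.985  10.01  300.013] [634.011  21.879 443.656] [-0.259 -0.    -1.39 ]
```

View pics/w0.png

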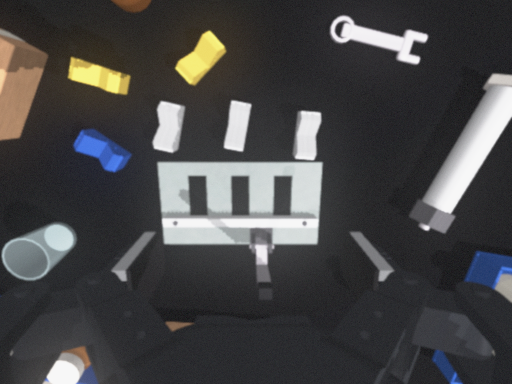

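View pics/w1.png

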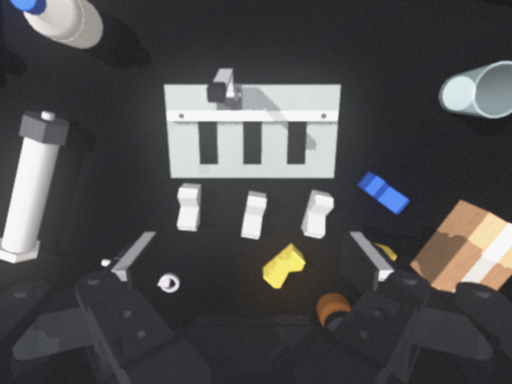

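Both wrist views show the fixture plate, its footprints, and the three grey blocks on the robot side. In w0 the blocks are at (169,127), (238,126), (308,135), and in w1 at (318,214), (254,215), (190,207). The column is also visible in both: in w0 the white end is at (498,82) and steel at (434,217), in w1 the white end is at (20,250) and steel at (44,128). Next I'll measure the footprints, blocks and column.

Run:
```python
from h import *
import json
np.set_printoptions(precision=1,suppress=True)
def comps(mask,box,amin,amax):
    x0,y0,x1,y1=box; mm=np.zeros_like(mask); mm[y0:y1,x0:x1]=mask[y0:y1,x0:x1]
    cs,_=cv2.findContours(mm,cv2.RETR_EXTERNAL,cv2.CHAIN_APPROX_NONE)
    return sorted([c for c in cs if amin<cv2.contourArea(c)<amax],key=lambda c:c[:,0,0].mean())
boxes=[dict(fp=(182,168,300,216),bl=(145,90,335,165),pl=(150,155,330,250),col=(400,60,512,240)),
       dict(fp=(190,121,315,170),bl=(165,178,345,245),pl=(155,75,350,183),col=(0,105,75,265))]
def rect(m,c,z):   # contour cast on plane, min-area rectangle: centre, sizes, yaw of long side
    P=onz(m,c[:,0,:],z)[:,:2]; (cx,cy),(w,h),a=cv2.minAreaRect(P.astype(np.float32))
    a=np.deg2rad(a)+(np.pi/2 if h>w else 0); a=(a+np.pi/2)%np.pi-np.pi/2
    return np.array([cx,cy,max(w,h),min(w,h),np.rad2deg(a)])
for i in (0,1):
    im=cv2.imread(f"pics/w{i}.png"); m={k:np.array(v) for k,v in json.load(open(f"pics/w{i}.json")).items()}
    g=cv2.cvtColor(im,cv2.COLOR_BGR2GRAY); hsv=cv2.cvtColor(im,cv2.COLOR_BGR2HSV); b=boxes[i]
    print("view",i)
    for c in comps((g<100).astype(np.uint8),b["fp"],200,1500): print(" fp",rect(m,c,0))
    for c in comps((g>80).astype(np.uint8),b["pl"],5000,30000): print(" plate",rect(m,c,0))
    for c in comps(((g>90)&(hsv[...,1]<60)).astype(np.uint8),b["bl"],300,2500): print(" blk",rect(m,c,35))
    # fence: bright strip
    f=(g>205).astype(np.uint8)
    for c in comps(f,b["pl"],300,4000): print(" fence@16",rect(m,c,16))
    for c in comps((g>110).astype(np.uint8),b["col"],800,9000): print(" tube@25",rect(m,c,25), c[:,0].min(0),c[:,0].max(0))
```

```text
view 0
 fp [600.2 -51.9  62.3  26.   10. ]
 fp [588.9  13.9  60.8  25.6  10.2]
 fp [576.9  79.   60.9  24.8   9.9]
 plate [602.3  16.2 255.4 156.2 -79.6]
 blk [500.2 -99.8  67.4  37.3  -2.7]
 blk [481.6  -7.4  67.1  29.6  -0.3]
 blk [496.4  -1.5 232.1  73.4 -79.6]
 fence@16 [639.3  23.3 240.8  40.5 -79.6]
 tube@25 [468.4 321.2 234.5  56.9  -8.9] [420  74] [511 232]
view 1
 fp [575.2  78.8  61.1  24.4  10.1]
 fp [587.9  13.7  59.5  24.4  10.3]
 fp [599.9 -51.9  60.2  25.4  12.2]
 plate [607.4  17.5 255.3 149.3 -79.7]
 blk [482.2  89.2  74.6  34.1   4.8]
 blk [486.8  -7.   74.8  31.1  -0.5]
 blk [504.7 -99.1  73.1  39.4  -2.2]
 tube@25 [451.8 325.2 232.6  57.1  -9.5] [  0 116] [ 58 263]
```

```bash
cat >> h.py <<'E'
F=np.array([588.4,13.7]); YAW=0.182
def fx(x,y,z):  # fixture -> world
    c,s=np.cos(YAW),np.sin(YAW); return np.array([F[0]+c*x-s*y,F[1]+s*x+c*y,z])
TILT=np.deg2rad(22)
def blk(bx,by,yaw,gx=-8,z=9,back=0):
    """tool pose pinching a block at (bx,by,yaw); back = retreat along the tool"""
    o=down(yaw+np.pi,-TILT); a=R.from_euler("xyz",o).apply([0,0,1])
    return np.array([bx+gx*np.cos(yaw),by+gx*np.sin(yaw),z])-back*a,o
E
python3 - <<'E'
from h import *
import json
np.set_printoptions(precision=2,suppress=True)
M=[{k:np.array(v) for k,v in json.load(open(f"pics/w{i}.json")).items()} for i in (0,1)]
pts=[]
for name,uv in {"grip":[(265,291),(217,92)]}.items():
    A=[];b=[]
    for m,p in zip(M,uv):
        o,v=ray(m,p); v=v[0]/np.linalg.norm(v[0]); Q=np.eye(3)-np.outer(v,v); A.append(Q); b.append(Q@o)
    X=np.linalg.lstsq(np.vstack(A),np.hstack(b),rcond=None)[0]; h=fx(66,33,40); d=X-h
    c,s=np.cos(YAW),np.sin(YAW); l=[c*d[0]+s*d[1],-s*d[0]+c*d[1],d[2]]
    print(name,X,"rel hinge",l,"angle",np.arctan2(l[2],-l[0]),"r",np.hypot(l[0],l[2]))
for b,y in [((500,-99.5,-.045),-66),((483,-7,-.005),0),((479,90,.08),66)]:
    t=fx(-6,y,0)
    for q in [(*b,-8,9,80),(*b,-8,9,0),(t[0],t[1],YAW,-8,9,0),(t[0],t[1],YAW,-8,9,90)]:
        print(solve_ik(*blk(*q)))
E
```

```text
grip [643.83  57.27 159.55] rel hinge [np.float64(-3.60375841747355), np.float64(-0.18385606151969047), np.float64(119.55245151325411)] angle 1.5406617084421004 r 119.60675456495125
[-0.47  0.17 -0.98  0.07  0.15 -0.39]
[-0.43  0.39 -0.98 -0.16  0.14 -0.36]
[-0.31  0.49 -0.76 -0.02  0.18 -0.46]
[-0.34  0.29 -0.76  0.19  0.19 -0.49]
[-0.24  0.12 -1.05  0.03  0.09 -0.22]
[-0.22  0.36 -1.06 -0.23  0.08 -0.2 ]
[-0.18  0.47 -0.81 -0.07  0.13 -0.34]
[-0.21  0.26 -0.81  0.14  0.14 -0.36]
[ 0.01  0.12 -1.04  0.02  0.03 -0.06]
[ 0.02  0.37 -1.05 -0.23  0.02 -0.06]
[-0.04  0.46 -0.83 -0.1   0.08 -0.21]
[-0.06  0.24 -0.84  0.12  0.09 -0.22]
```

The strap is nearly upright, at about 1.45, and its measured point sits on the expected hinge line within 0.2 mm in y. That confirms the fixture pose. I'll drag the first block now, the one at world (500,-99). It is one of the three grey blocks, all identical and clearly distinct in colour from the yellow and blue ones; a crop to confirm comes first.

Run:
```python
import cv2
a=cv2.imread("pics/w0.png")[20:250,50:350]; cv2.imwrite("pics/crop0.png",cv2.resize(a,None,fx=2.5,fy=2.5,interpolation=cv2.INTER_CUBIC))
```

```text
(no output)
```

View pics/crop0.png

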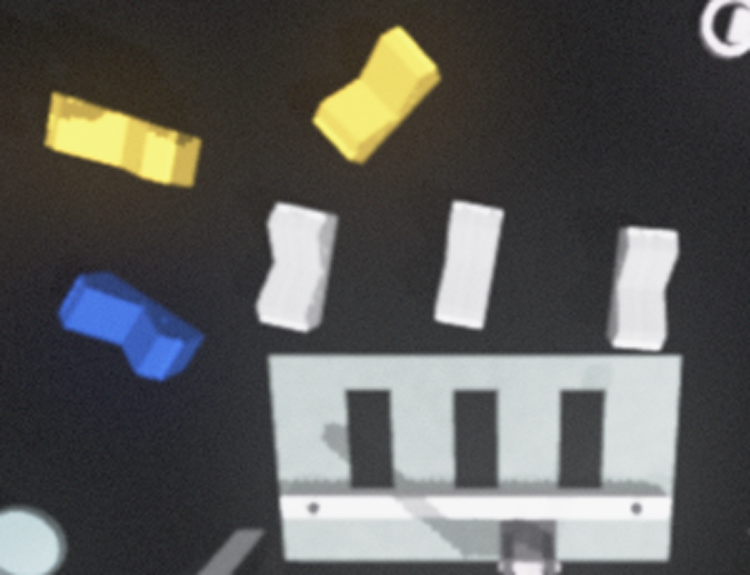

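The crop shows the three plain aluminium blocks at (297,268), (469,264) and (643,288), standing just in front of the plate. The yellow ones at (378,95) and (125,140) and the blue one at (130,330) are look-alikes. I'm starting with the left grey block, to go on the -y footprint.

```bash
cat >> h.py <<'E'
def drag(b,y):
    bot.grip(.72,30); bot.move_ptp(*blk(*b,back=70)); p,o=blk(*b); bot.movel(p,max_speed=120)
    bot.grip(0.0,35); s=bot.get_state(); print("gripped",s["opening"],s["gripper_force"],s["t"])
    t=fx(-6,y,0); p,o=blk(t[0],t[1],YAW); bot.movel(p,o,max_speed=70)
    t=fx(5,y,0); p,o=blk(t[0],t[1],YAW); hit=bot.movel(p,max_speed=12,threshold=5)
    s=bot.get_state(); q=blk(*F,YAW)[0]; d=np.array(s["tcp_pos"])-blk(*fx(0,y,0)[:2],YAW)[0]
    print("hit",hit,"dx_along",d[0]*np.cos(YAW)+d[1]*np.sin(YAW),"F",s["contact_force"],s["t"])
def release(back=80):
    bot.grip(.5); s=bot.get_state(); a=R.from_euler("xyz",s["orientation"]).apply([0,0,1])
    bot.movel(np.array(s["tcp_pos"])-back*a,max_speed=150); print("t",bot.get_state()["t"],bot.get_state()["opening"])
E
python3 - <<'E'
from h import *
drag((500,-99.5,-.045),-66); release()
m=imaging.camera_model("wrist"); cv2.imwrite("pics/w2.png",imaging.capture("wrist"))
E
```

```text
gripped 0.2971645432714797 34.21196981566027 9.6333
hit True dx_along -5.561520802221353 F [-1.06526733  0.22122018  2.89996663] 11.5333
t 12.525 0.5025637122510928
```

View pics/w2.png

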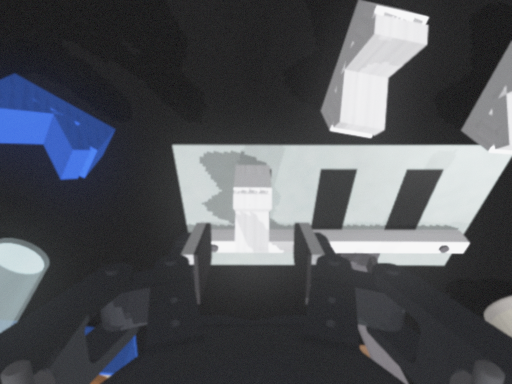

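Run:
```python
from h import *
np.set_printoptions(precision=1,suppress=True)
m=imaging.camera_model("wrist"); im=cv2.imread("pics/w2.png"); g=cv2.cvtColor(im,cv2.COLOR_BGR2GRAY)
print(g[150:205:2,252], g[150:180,240])
print(g[160:182,333])
c,s=np.cos(YAW),np.sin(YAW)
def loc(p): d=p[:2]-F; return np.array([c*d[0]+s*d[1],-s*d[0]+c*d[1]])
for n,uv,z in [("blk near foot?",(253,165),0),("blk near top",(253,188),40),("topL",(234,188),40),("topR",(271,188),40),("fp0 nearL",(320,169),0),("fp0 nearR",(357,169),0),("fence foot at fp0",(335,229),0)]: print(n,loc(onz(m,uv,z)[0]))
```

```text
[194 195 193 173 144 141 142 152 170 175 174 175 173 172 175 176 174 176
 185 237 216 205 234 241 240 241 241 241] [202 195 179 164 151 145 146 142 147 145 146 143 145 147 155 163 172 171
 173 172 171 173 173 175 177 173 177 174 173 175]
[214 214 213 213 214 216 214 209 182 134  86  69  63  63  65  70  64  70
  69  65  67  67]
blk near foot? [-36.3 -65.3]
blk near top [-44.3 -65.3]
topL [-44.3 -77.6]
topR [-44.3 -53.7]
fp0 nearL [-32.7 -13.2]
fp0 nearR [-32.7  15.4]
fence foot at fp0 [32.4  9.4]
```

Run:
```python
from h import *
a=imaging.capture("scene")[170:270,170:320]; b=imaging.capture("side")[160:260,190:340]
cv2.imwrite("pics/c2.png",np.vstack([cv2.resize(x,(450,300),interpolation=cv2.INTER_CUBIC) for x in(a,b)]))
```

```text
(no output)
```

View pics/c2.png

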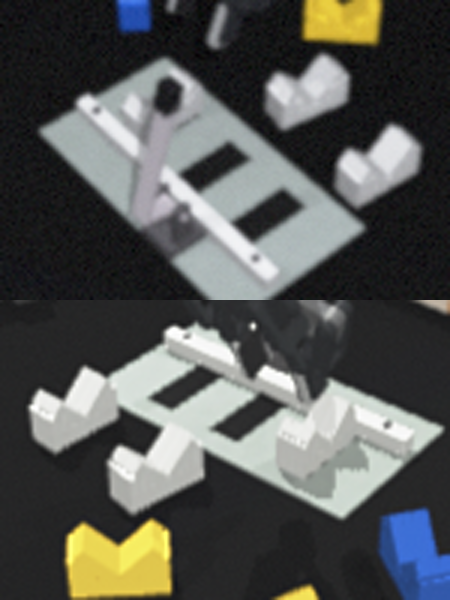

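The first block stands flat on the -y footprint but about 4 mm short of the fence, because the threshold tripped on the start transient. I'll regrip it, push home with a higher threshold, then do the middle block.

```bash
sed -i 's/threshold=5)/threshold=10)/; s/t=fx(5,y,0); p,o=blk/t=fx(7,y,0); p,o=blk/' h.py
python3 - <<'E'
from h import *
c,s=np.cos(YAW),np.sin(YAW)
t=fx(-5.5,-66,0); p,o=blk(t[0],t[1],YAW); bot.movel(p,o,max_speed=150); bot.grip(0.0,35)
t=fx(7,-66,0); p,o=blk(t[0],t[1],YAW); hit=bot.movel(p,max_speed=12,threshold=10)
st=bot.get_state(); d=np.array(st["tcp_pos"])-blk(*fx(0,-66,0)[:2],YAW)[0]; print(hit,d@[c,s,0],st["contact_force"],st["t"])
release(); drag((483,-7,-.005),0)
E
```

```text
True -0.7682434579248653 [-1.79917722  0.57166622  4.65756991] 14.2083
t 15.2 0.4992885836360884
gripped 0.3003070361691171 34.49826576747 17.2333
hit True dx_along 1.2806446290581384 F [-1.75752351 -0.98090859  4.25723753] 19.5333
```

Run:
```python
from h import *
import json
release(); drag((479,90,.08),66); release(80)
bot.move_ptp(fx(-75,10,270),down(YAW+np.pi)); bot.dwell(.1)
m=imaging.camera_model("wrist"); cv2.imwrite("pics/w3.png",imaging.capture("wrist"))
json.dump({k:np.array(v).tolist() for k,v in m.items()},open("pics/w3.json","w")); print(bot.get_state()["t"])
```

```text
t 20.525 0.5038202439012314
gripped 0.2935881541954445 34.03525449335575 22.5917
hit True dx_along -5.7123262615286725 F [-1.08541438  0.38806617  3.44283768] 24.3833
t 25.375 0.5023255786575057
26.4917
```

View pics/w3.png

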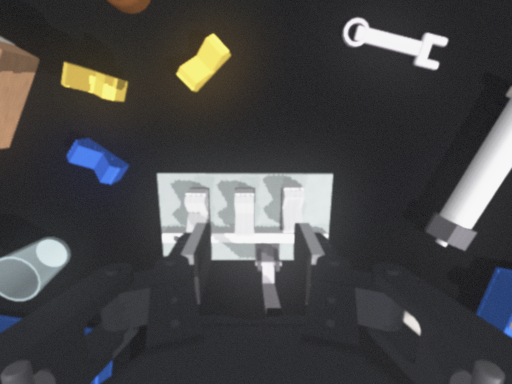

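The middle and left block near ends are level at row 193, but the right one is at row 187, about 6 mm short. I'll regrip and push it home.

Run:
```python
from h import *
import json
c,s=np.cos(YAW),np.sin(YAW)
t=fx(-5.7,66,0); bot.move_ptp(*blk(t[0],t[1],YAW,back=60)); p,o=blk(t[0],t[1],YAW); bot.movel(p,o,max_speed=120); bot.grip(0.0,35); bot.dwell(.15)
t=fx(7,66,0); p,o=blk(t[0],t[1],YAW); hit=bot.movel(p,max_speed=12,threshold=10)
st=bot.get_state(); d=np.array(st["tcp_pos"])-blk(*fx(0,66,0)[:2],YAW)[0]; print(hit,d@[c,s,0],st["contact_force"],st["t"])
release()
bot.move_ptp(fx(-90,10,250),down(YAW+np.pi)); bot.dwell(.1)
m=imaging.camera_model("wrist"); im=imaging.capture("wrist"); cv2.imwrite("pics/w4.png",im)
json.dump({k:np.array(v).tolist() for k,v in m.items()},open("pics/w4.json","w")); print(bot.get_state()["t"])
cv2.imwrite("pics/c4.png",cv2.resize(im[150:270,140:350],None,fx=3.5,fy=3.5,interpolation=cv2.INTER_CUBIC))
```

```text
True -5.210036702908935 [-1.84005437 -0.2239138   3.97868561] 28.9
t 29.8917 0.49757395067574656
30.9667
```

View pics/c4.png

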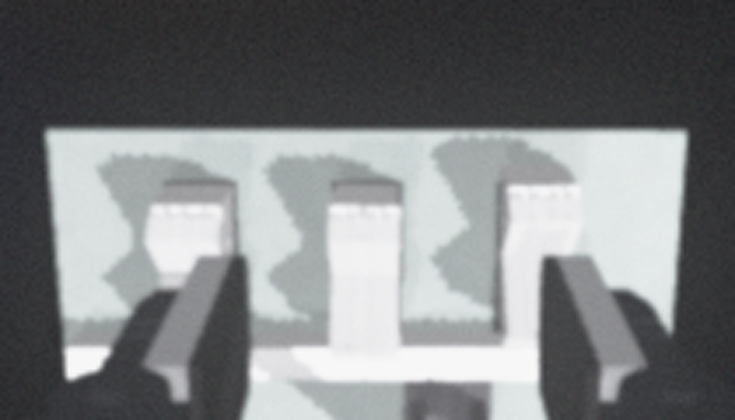

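Blocks 0 and 1 are right: the 1 mm footprint sliver shows at the near end at crop (200,183) and (367,183). The right one is still about 5–6 mm short and hides its footprint, so it was another false trip. I'll push in small steps and watch the force.

Run:
```python
from h import *
import json
np.set_printoptions(precision=2,suppress=True)
c,s=np.cos(YAW),np.sin(YAW)
x=-5.2
t=fx(x,66,0); bot.move_ptp(*blk(t[0],t[1],YAW,back=50)); p,o=blk(t[0],t[1],YAW); bot.movel(p,o,max_speed=120); bot.grip(0.0,25)
f0=np.array(bot.get_state()["contact_force"])
for x in (-3.5,-2,-1,0,1,2,3):
    t=fx(x,66,0); p,o=blk(t[0],t[1],YAW); bot.movel(p,max_speed=20)
    f=np.array(bot.get_state()["contact_force"]); print(x,f-f0)
    if (f-f0)[:2]@[c,s]<-6: break
print(f0,bot.get_state()["t"])
release()
bot.move_ptp(fx(-90,10,250),down(YAW+np.pi)); bot.dwell(.1)
m=imaging.camera_model("wrist"); im=imaging.capture("wrist"); cv2.imwrite("pics/w5.png",im)
json.dump({k:np.array(v).tolist() for k,v in m.items()},open("pics/w5.json","w")); print(bot.get_state()["t"])
g=cv2.cvtColor(im,cv2.COLOR_BGR2GRAY)
for col in (197,245,294): print(col,g[196:216,col])
cv2.imwrite("pics/c5.png",cv2.resize(im[150:270,140:350],None,fx=3.5,fy=3.5,interpolation=cv2.INTER_CUBIC))
```

```text
-3.5 [-2.15  0.61  3.61]
-2 [-2.16 -0.16  4.14]
-1 [-1.83 -0.25  4.97]
0 [-2.77 -0.28  5.37]
1 [-2.4   0.35  5.2 ]
2 [-3.15  0.62  4.76]
3 [-3.36 -0.19  4.13]
[-2.71 -0.97  5.23] 34.55
t 35.5417 0.4987358164755945
36.6083
197 [197 174 158 154 148 133 131 151 158 157 160 170 208 236 236 228 231 235
 235 235]
245 [200 188 172 162 152 138 137 154 160 161 160 170 205 233 237 229 230 235
 235 234]
294 [216 212 199 179 157 142 142 155 159 160 161 172 207 231 234 231 232 235
 236 234]
```

View pics/c5.png

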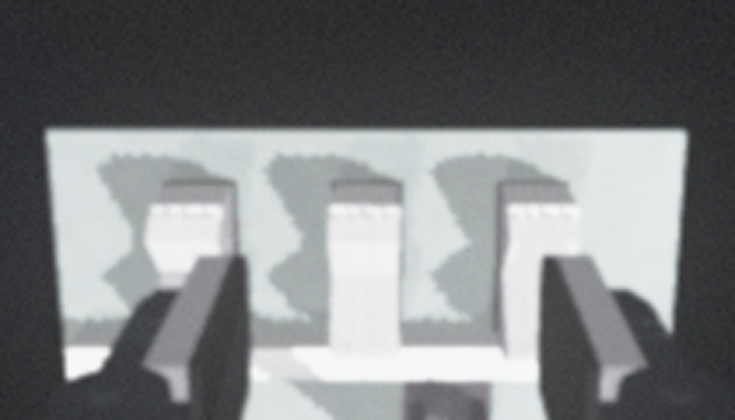

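All three near ends now sit on the same image row (about 208) with the footprint sliver showing, so the row is straight, evenly spaced and against the fence. I've used all ten picture views, so the rest goes by measured numbers. Next is a wrist view over the column, analysed in code.

Run:
```python
from h import *
import json
np.set_printoptions(precision=1,suppress=True)
m1={k:np.array(v) for k,v in json.load(open("pics/w1.json")).items()}
P=onz(m1,[(42,143),(22,243)],25); print(P)
u=(P[0]-P[1])[:2]; yaw=np.arctan2(u[1],u[0]); u/=np.linalg.norm(u); g=P[0][:2]-55*u; print(g,np.rad2deg(yaw))
v=g-40*u
bot.grip(1.0); bot.move_ptp([v[0],v[1],240],down(yaw)); bot.dwell(.15)
m=imaging.camera_model("wrist"); im=imaging.capture("wrist"); cv2.imwrite("pics/w6.png",im)
json.dump({k:np.array(x).tolist() for k,x in m.items()},open("pics/w6.json","w")); s=bot.get_state(); print(s["t"],s["qpos"])
K=cv2.cvtColor(im,cv2.COLOR_BGR2GRAY)
for r in range(4,300,12):
    c=np.where(K[r,150:360]>110)[0]+150; print(r,c.min() if len(c) else None,c.max() if len(c) else None,len(c),int(K[r,256]))
```

```text
[[536.2 304.4  25. ]
 [375.3 334.1  25. ]]
[482.1 314.4] -10.453985234164954
39.1667 [ 0.5  0.3 -0.2  1.1 -0.  -2.5]
4 None None 0 38
16 None None 0 46
28 None None 0 48
40 247 259 13 229
52 228 267 40 148
64 228 267 40 151
76 234 270 37 247
88 234 269 36 247
100 234 269 36 247
112 234 269 36 247
124 234 269 36 247
136 234 268 35 247
148 233 268 36 247
160 233 267 35 246
172 233 267 35 246
184 233 266 34 246
196 233 266 34 246
208 233 359 46 246
220 226 359 57 245
232 150 359 65 247
244 359 359 1 73
256 None None 0 63
268 None None 0 54
280 None None 0 51
292 None None 0 45
```

Run:
```python
from h import *
import json
np.set_printoptions(precision=2,suppress=True)
m={k:np.array(v) for k,v in json.load(open("pics/w6.json")).items()}
K=cv2.cvtColor(cv2.imread("pics/w6.png"),cv2.COLOR_BGR2GRAY)
print(K[44:80,250],K[205:245,249])
for r in (212,216,220,224,228,236): c=np.where(K[r,215:290]>110)[0]+215; print(r,c.min(),c.max()) if len(c) else 0
rows=np.arange(80,205); L=[];Rr=[]
for r in rows:
    c=np.where(K[r,215:290]>120)[0]+215; L.append((c.min()-.5,r)); Rr.append((c.max()+.5,r))
a=onz(m,L,25)[:,:2];b=onz(m,Rr,25)[:,:2]; mid=(a+b)/2; mu=mid.mean(0); u=np.linalg.svd(mid-mu)[2][0]; u*=np.sign(u[0])
print("yaw",np.rad2deg(np.arctan2(u[1],u[0])),"width",np.linalg.norm(a-b,axis=1).mean(),"resid",np.std((mid-mu)@[-u[1],u[0]]),"mu",mu)
for r in (70,71,72,213,215,217,220,236):
    for z in (45,50): print(r,z,(onz(m,(251,r),z)[0][:2]-mu)@u)
```

```text
[183 149 145 147 147 145 146 149 148 149 146 147 150 149 149 151 149 146
 149 148 151 152 151 149 150 152 151 147 151 220 246 247 247 247 247 247] [247 247 247 247 247 247 247 247 247 247 247 247 247 247 247 247 247 247
 247 247 246 239 245 247 247 247 247 247 247 247 247 245 176  93  75  75
  78  71  71  69]
212 233 265
216 232 265
220 226 271
224 226 272
228 226 271
236 235 262
yaw -11.813302146602055 width 41.620679354695 resid 0.26453431051140747 mu [469.18 318.61]
70 45 80.26640445947818
70 50 79.65513546796197
71 45 79.26483189544648
71 50 78.66834954909157
72 45 78.26152371945572
72 50 77.67985364184561
213 45 -82.4618187924644
213 50 -80.67066125856294
215 45 -85.04639552078064
215 50 -83.2170807725681
217 45 -87.64042088053782
217 50 -85.77280942381735
220 45 -91.54926728952827
220 50 -89.62394785745437
236 45 -112.76306241244365
236 50 -110.52455462809993
```

The numbers fit. The tube edge distance gives 175.5 mm (176 nominal) and the width is about 41 mm, so the balance point is at (491.4, 314.0) with yaw -11.8°. I'll grip it and carry it to the fixture.

Run:
```python
from h import *
np.set_printoptions(precision=2,suppress=True)
y0=np.deg2rad(-11.8); y1=YAW-np.pi/2; g=(491.4,314.0)
print(solve_ik(fx(-40,-33,200),down(y1)),solve_ik(fx(0,-33,27),down(y1)))
bot.move_ptp([*g,60],down(y0)); bot.movel([*g,6],max_speed=100); bot.grip(0.0,60); s=bot.get_state(); print(s["opening"],s["gripper_force"],s["t"])
f0=np.array(s["contact_force"])
bot.movel([*g,195],max_speed=160); s=bot.get_state(); print(s["opening"],s["contact_force"]-f0,np.array(s["wrist_torque"]),s["t"])
bot.move_ptp(fx(-40,-33,195),down(y1)); bot.movel(fx(-20,-33,60),max_speed=120)
s=bot.get_state(); print(s["opening"],s["tcp_pos"],s["qpos"],s["t"])
```

```text
[-0.18  0.36 -0.23  0.98  0.   -1.93] [-0.16  0.61 -0.31  0.65  0.   -1.91]
0.4506881644095955 60.213643312454224 41.1333
0.4468237415733102 [-0.15  1.   -7.94] [-0.03 -0.01 -0.01] 42.4667
0.4488340390167792 [575.31 -22.48  60.77] [-0.17  0.54 -0.34  0.69 -0.   -1.92] 45.05
```

Run:
```python
from h import *
np.set_printoptions(precision=2,suppress=True)
bot.movel(fx(0,-33,48),max_speed=60); bot.movel(fx(0,-33,32),max_speed=40); bot.dwell(.1)
f0=np.array(bot.get_state()["contact_force"]);print(f0)
for z in (29.5,28.5,27.5,27,26.5,26):
    bot.movel(fx(0,-33,z),max_speed=20); f=np.array(bot.get_state()["contact_force"])-f0; print(z,f,bot.get_state()["tcp_pos"][2])
    if f[2]>6: break
print(bot.get_state()["wrist_torque"],bot.get_state()["t"])
bot.grip(.75); bot.movel(fx(0,-33,110),max_speed=150); print(bot.get_state()["t"])
bot.move_ptp(fx(-110,-30,270),down(YAW+np.pi)); bot.dwell(.1)
import json
m=imaging.camera_model("wrist"); im=imaging.capture("wrist"); cv2.imwrite("pics/w7.png",im); cv2.imwrite("pics/s7.png",imaging.capture("side")); cv2.imwrite("pics/sc7.png",imaging.capture("scene"))
json.dump({k:np.array(x).tolist() for k,x in m.items()},open("pics/w7.json","w")); print(bot.get_state()["t"])
```

```text
[ 0.26  0.41 -2.61]
29.5 [-0.3  -0.05  0.87] 29.436845487149508
28.5 [-3.61 -0.77  5.47] 28.819133655887825
27.5 [-5.8  -0.88 12.58] 28.609315019814822
[-0.    0.93  0.07] 47.0167
48.0833
49.675
```

Run:
```python
from h import *
import json
np.set_printoptions(precision=1,suppress=True)
m={k:np.array(v) for k,v in json.load(open("pics/w7.json")).items()}
im=cv2.imread("pics/w7.png");K=cv2.cvtColor(im,cv2.COLOR_BGR2GRAY).astype(int)
def w2p(P):
    q=R.from_euler("xyz",m["rotation"]).inv().apply(np.atleast_2d(P)-m["position"]); s=np.c_[q[:,0],-q[:,1]]/-q[:,2:]
    s*=1+m["k1"]*(s**2).sum(1,keepdims=True); return s*m["K"][0,0]+m["K"][:2,2]
# sample intensities along predicted axis top line (z=66) and across
ys=np.arange(-140,121,4); p=w2p([fx(0,y,66) for y in ys]).round().astype(int)
print([(y,K[v,u]) for y,(u,v) in zip(ys.tolist(),p)])
for y in (-70,-33,0,45,66):
    xs=np.arange(-34,36,2); q=w2p([fx(x,y,46) for x in xs]).round().astype(int); print(y,[(x,K[v,u]) for x,(u,v) in zip(xs.tolist(),q)])
```

```text
[(-140, np.int64(121)), (-136, np.int64(57)), (-132, np.int64(52)), (-128, np.int64(52)), (-124, np.int64(56)), (-120, np.int64(61)), (-116, np.int64(64)), (-112, np.int64(73)), (-108, np.int64(133)), (-104, np.int64(138)), (-100, np.int64(136)), (-96, np.int64(140)), (-92, np.int64(138)), (-88, np.int64(183)), (-84, np.int64(247)), (-80, np.int64(247)), (-76, np.int64(247)), (-72, np.int64(247)), (-68, np.int64(247)), (-64, np.int64(247)), (-60, np.int64(247)), (-56, np.int64(247)), (-52, np.int64(247)), (-48, np.int64(247)), (-44, np.int64(247)), (-40, np.int64(247)), (-36, np.int64(247)), (-32, np.int64(247)), (-28, np.int64(247)), (-24, np.int64(247)), (-20, np.int64(247)), (-16, np.int64(247)), (-12, np.int64(247)), (-8, np.int64(247)), (-4, np.int64(247)), (0, np.int64(247)), (4, np.int64(247)), (8, np.int64(247)), (12, np.int64(247)), (16, np.int64(247)), (20, np.int64(247)), (24, np.int64(247)), (28, np.int64(247)), (32, np.int64(247)), (36, np.int64(247)), (40, np.int64(247)), (44, np.int64(247)), (48, np.int64(247)), (52, np.int64(231)), (56, np.int64(74)), (60, np.int64(70
[... 3322 characters left out ...]
(212)), (-32, np.int64(208)), (-30, np.int64(209)), (-28, np.int64(207)), (-26, np.int64(190)), (-24, np.int64(159)), (-22, np.int64(102)), (-20, np.int64(83)), (-18, np.int64(76)), (-16, np.int64(67)), (-14, np.int64(72)), (-12, np.int64(68)), (-10, np.int64(70)), (-8, np.int64(71)), (-6, np.int64(71)), (-4, np.int64(72)), (-2, np.int64(72)), (0, np.int64(72)), (2, np.int64(71)), (4, np.int64(73)), (6, np.int64(68)), (8, np.int64(70)), (10, np.int64(68)), (12, np.int64(75)), (14, np.int64(70)), (16, np.int64(71)), (18, np.int64(70)), (20, np.int64(69)), (22, np.int64(72)), (24, np.int64(71)), (26, np.int64(71)), (28, np.int64(69)), (30, np.int64(70)), (32, np.int64(69)), (34, np.int64(70))]
```

The column is seated: the steel/tube boundary is at fixture y = -88, and the tube edge stays at x = -20 all along the row, so it lies straight in the vees. Next is the strap, using the closed fingertips to push it from behind along its arc.

Run:
```python
from h import *
np.set_printoptions(precision=2,suppress=True)
def q(th,ex=0,s=80): c,d=np.cos(th),np.sin(th); return fx(66-s*c+31*d+11+ex,33,40+s*d+31*c)
o=down(YAW+np.pi)
W=[q(1.4,15)]+[q(t) for t in (1.25,1.0,.75,.5,.3,.15)]
assert all(solve_ik(w,o) is not None for w in W)
bot.grip(0.0,30); p=W[0].copy(); p[2]=235; bot.move_ptp(p,o); bot.movel(W[0],max_speed=150); print(bot.get_state()["t"])
for w in W[1:]: bot.movel(w,max_speed=110); print(np.array(bot.get_state()["contact_force"]))
p=q(.15); e=q(0); f0=np.array(bot.get_state()["contact_force"])
bot.movel([e[0],e[1],74.5],max_speed=60)
for z in (73,72,71.5,71,70.5,70,69.5,69):
    bot.movel([e[0],e[1],z],max_speed=25); f=np.array(bot.get_state()["contact_force"])-f0; print(z,f,bot.get_state()["tcp_pos"][2])
    if f[2]>6: break
print(bot.get_state()["t"])
```

```text
52.1083
[ 0.05 -0.23  0.49]
[ 0.39 -0.23 -0.79]
[0.49 0.35 1.08]
[-0.67 -0.39  0.41]
[ 0.42 -0.2   0.54]
[-0.61  0.41  0.89]
73 [ 0.62 -0.45 -0.35] 73.075258618149
72 [ 1.06 -0.85 -1.73] 71.99073051868106
71.5 [ 0.79 -0.14 -0.5 ] 71.49799016246295
71 [-0.75  0.69  3.36] 71.3336295834657
70.5 [-1.88 -1.67  5.91] 71.20728870620259
70 [-2.64  0.31 11.04] 71.16665471234502
55.925
```

The fingers met firm resistance at z = 71.2, exactly the strap's top when it rests on the tube. I'll retreat and check in code.

Run:
```python
from h import *
p=np.array(bot.get_state()["tcp_pos"]); bot.movel(p+[0,0,90],max_speed=150); bot.move_ptp(fx(-150,0,300),down(YAW+np.pi)); bot.dwell(.1)
m=imaging.camera_model("wrist"); im=imaging.capture("wrist"); cv2.imwrite("pics/w8.png",im)
def w2p(P):
    q=R.from_euler("xyz",m["rotation"]).inv().apply(np.atleast_2d(P)-m["position"]); s=np.c_[q[:,0],-q[:,1]]/-q[:,2:]
    s*=1+m["k1"]*(s**2).sum(1,keepdims=True); return s*m["K"][0,0]+m["K"][:2,2]
K=cv2.cvtColor(im,cv2.COLOR_BGR2GRAY).astype(int)
def prof(P): return [int(K[v,u]) for u,v in w2p(P).round().astype(int)]
print("along strap x=-70..60 step5",prof([fx(x,33,71 if x>-34 else 78) for x in range(-70,61,5)]))
print("across grip y=15..51 step2",prof([fx(-46,y,78) for y in range(15,52,2)]))
print("col y=-132..112 step4",prof([fx(0,y,66) for y in range(-132,113,4)]))
for y in (-66,0,66): print("near end",y,prof([fx(x,y,40) for x in np.arange(-42,-20,1.)]))
sc=imaging.capture("scene"); d=cv2.absdiff(cv2.GaussianBlur(sc,(5,5),0),cv2.GaussianBlur(cv2.imread("pics/scene0.png"),(5,5),0)).max(2)
n,_,st,c=cv2.connectedComponentsWithStats((d>40).astype(np.uint8)); print([(s[:4].tolist(),int(s[4])) for s in st[1:] if s[4]>25])
print(bot.get_state()["t"])
```

```text
along strap x=-70..60 step5 [165, 163, 62, 66, 70, 76, 75, 70, 65, 67, 67, 70, 74, 64, 63, 62, 61, 65, 56, 58, 60, 59, 57, 59, 54, 59, 58]
across grip y=15..51 step2 [147, 150, 147, 130, 76, 71, 73, 73, 67, 71, 77, 76, 89, 121, 137, 138, 209, 234, 240]
col y=-132..112 step4 [53, 54, 57, 60, 60, 62, 63, 65, 64, 64, 64, 65, 80, 237, 247, 247, 247, 245, 233, 105, 66, 68, 68, 66, 65, 64, 66, 66, 63, 63, 64, 59, 72, 74, 72, 63, 64, 64, 65, 62, 65, 67, 66, 61, 69, 67, 68, 75, 171, 244, 247, 247, 247, 247, 86, 67, 70, 67, 66, 67, 67, 64]
near end -66 [170, 170, 170, 180, 180, 213, 237, 237, 243, 242, 242, 241, 241, 239, 233, 233, 226, 221, 221, 214, 214, 196]
near end 0 [62, 60, 60, 60, 60, 59, 62, 62, 59, 62, 62, 61, 61, 61, 64, 64, 63, 62, 62, 60, 60, 64]
near end 66 [171, 170, 170, 173, 173, 189, 210, 210, 223, 224, 224, 222, 222, 222, 222, 222, 223, 222, 222, 215, 215, 198]
[([278, 0, 41, 38], 1129), ([300, 0, 18, 5], 72), ([504, 0, 8, 6], 36), ([488, 6, 17, 21], 185), ([497, 11, 15, 46], 241), ([395, 33, 17, 45], 463), ([414, 35, 15, 35], 274), ([466, 35, 25, 43], 771), ([226, 57, 37, 32], 926), ([307, 58, 14, 18], 132), ([451, 76, 61, 47], 1963), ([286, 84, 9, 20], 141), ([456, 109, 30, 21], 135), ([380, 139, 46, 32], 621), ([233, 168, 28, 25], 481), ([202, 179, 76, 72], 1937), ([258, 187, 29, 27], 493), ([281, 211, 30, 29], 545), ([219, 234, 8, 10], 53), ([310, 264, 103, 53], 2258)]
57.7167
```

The wrist check shows the grip at its lowered position (x about -60 to -34, y about 25 to 40), and the block ends are still level. The scene difference shows no bystander moved. Handing in.

```bash
python3 -c "
from bench import bot
print(bot.sign_off(), bot.get_state()['t'])"
```

```text
the job is handed in; nothing more can be done
the job is handed in; nothing more can be done
```

I handed the job in at about 58 s: the three vee blocks are in a row against the fence, the column lies in their vees with its steel end away from the strap, the strap rests on the tube, and the final scene picture shows the bystanders unmoved.

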